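Angle the strip light past the post into its bay

ROBOT

A 7-joint arm with a two-finger parallel gripper is mounted at the origin on the work surface. World frame = base frame: x ahead of the robot, y to its left, z up, the work surface at z = 0. Lengths are in mm, angles in rad, forces in N, time in s.
With the tool pointing down it reaches from about 400 to 875 mm from the base axis. Payload 4.4 kg.
Tool frame: the origin (TCP) lies where the fingers leave the gripper's body, on its centre line; the fingertips stand 73 mm ahead of it and the grasp point (between the pads) lies 54 mm ahead of it; z points along the fingers, y is the line along which they close (so a half turn about z gives the same grasp; the last joint's range is limited). The gripper opens to 85 mm and grips with 20 to 120 N. Pads are 22 mm wide; open, the fingers measure 114 mm over their backs; the gripper's body (76 mm by 85 mm) begins 54 mm behind the grasp point. The pads swing forward as they close: fully open they stand 13 mm farther back than shut.
Start: joints at [-0.066, 0.628, 0.038, 1.517, -0.027, 0.996, -0.02], TCP at [650.013, 0.024, 303.913] pointing down, gripper open.
Joint ranges: [-3.06, 3.06], [-0.37, 2.12], [-1.25, 1.32], [0.18, 2.47], [-1.1, 4.24], [0.23, 1.98], [-2.94, 2.94]. Speed limits (rad/s): [2.57, 2.57, 3.14, 3.14, 3.14, 3.14, 3.14].

INTERFACE

Orientations are given as [roll, pitch, yaw] about the fixed x, y, z axes, in that order (R = Rz(yaw) Ry(pitch) Rx(roll)).
In Python, from cell import ctrl gives the robot as it stands.
- The arm moves only by the tool send_rows, never from a script. Its argument "rows" is a list that holds one entry, the list of rows, each a list of 6 numbers: the shift along the tool's x, y, z in cm, then the turn, a rotation vector about the tool's x, y, z in rad. In form: [[[tx, ty, tz, wx, wy, wz], ...]]. A call has 1 to 10 rows; each row is the pose to reach, as a shift and turn from the pose commanded when the call began, along the tool's axes at that moment; what a row does not reach only later rows make up. A row lasts 1/10 s, in which the tool goes at most 50 mm and 8.59 degrees, less where a joint would pass 70% of its speed; a pose out of reach is approached as far as the arm can. A call with a gripper value outside its range is refused whole. "grip" is the closure in counts, from 0 (fully open) to 255 (shut), set as the call begins (left out, the last holds). The fingers move at their own pace and stop on an object; the grip force is fixed at half the most. Time passes only in rows, so rows that repeat a pose let the fingers close. It gives the time, the measured TCP pose, the force, the opening and the grip force at its end, in the units of the state.
- ctrl.read_state(): the state, without advancing time (a new reading comes with each control period).
- ctrl.get_image(name): name is "scene" or "side" or "wrist"; returns a dict with "pixels" (480x640x3 uint8, red, green, blue), "fx", "fy", "cx", "cy" (pixels), "extrinsics" (4x4, takes a point from camera to world coordinates); the wrist camera has in their place "mount" (4x4, takes a point from camera to tool coordinates, whose origin is the TCP and whose axes are the flange's). Camera axes: x right, y up, looking along -z (the intrinsics and any distortion apply to the point x, -y, -z); pixel columns grow to the right and rows downward; lengths in mm; the calibration is good to about 2 mm. The wrist camera is an equidistant fisheye: a pixel r from the principal point sees the ray r / f radians off the axis. A picture is of the moment at which its call begins: read the wrist's pose just before it. There is no depth.
- ctrl.finish_job(): hands the job in; it is judged then, once.
The state is a dict: "clock": time; "qpos": joint angles; "qd": joint speeds; "tau": joint torques, N m; "eef_pos": TCP position; "tool_rot": TCP orientation; "force": force on the tool from outside, world axes, zero at the start; "torque": the same for the moment, N m; "width": finger opening in mm; "gripper_force": force on a finger pad.
Only numpy, scipy, OpenCV 4.12 (cv2) and the standard library are available. Lean on these libraries where they do the work, as an engineer would, in place of code of your own. Each camera call takes 0.05 s, during which the arm holds its last target. There are 200 camera calls.

TASK

Push the loose strip light along the bench and into the three-sided wooden bay, angling it in behind the steel post that stands in the bay's mouth, until it lies along the back board and against it. Only push it with the fingers, one end and then the other: keep it flat on the bench, never lift or tip it, and leave everything else on the bench where it stands. Finish clear of everything.

Things in the scene. Friction and masses are not known exactly. Their poses are not given: they have to be found in the camera images.
- striplight: The loose strip light, a white steel tray 320 long x 46 wide x 32 high with a thin lamp tube in two holders along its top (56 high in all), 0.3 to 0.65 kg. Origin: centre of its underside. Its y axis runs along its length (ends at y = +-160 mm), x across it (sides at x = +-23 mm), z up; the two ends are alike. It starts in front of the bay, roughly parallel to it.
- light_left (a point): Centre of the light's end face at its y = +160 mm, 16 mm up (the end to the robot's left at the start).
- light_right (a point): Centre of the light's end face at its y = -160 mm, 16 mm up (the end to the robot's right at the start).
- bay: The bay, three plywood boards 45 high x 18 thick fixed upright on the bench with the bench as its floor, open on its -x side, towards the robot. Origin on the bench; x points to the back board, y along it (to the left), z up. Inner face of the back board at x = +55 mm; inner faces of the end boards at y = +-180 mm (outer +-198 mm), which reach from the back to x = -35 mm. With the light against the back board its origin is at x = +32 mm.
- post: Fixed round steel post, 28 dia x 60 high, bolted upright in the bay's mouth at x = -40 mm and y = either +125 or -125 mm in the bay's frame (differs from run to run; at the other place there is only a flat plate, 2 high, flush enough to ignore). Origin: centre of its foot. It leaves an opening of 291 mm to the opposite end board and a gap of 81 mm to the back board.
- ballast: Loose, not to be disturbed: lamp ballast, dark steel block 105 x 40 x 42 high, beside the bay's left end board. Origin: centre of its underside.
- lampholder: Loose, not to be disturbed: black lamp holder, 44 dia x 50 high, upright beside the bay's right end board. Origin: centre of its underside.
- jar: Loose, not to be disturbed: glass jar with steel lid, 64 dia x 75 high, to the left. Origin: centre of its underside.
- tin: Loose, not to be disturbed: plain aluminium tin, 60 dia x 70 high, to the left. Origin: centre of its underside.
- reflector: Loose, not to be disturbed: aluminium lamp reflector, an open dish 144 dia x 50 high, to the right. Origin: centre of its underside.
- mug: Loose, not to be disturbed: white mug, 80 dia x 80 high (handle apart), near left. Origin: centre of its underside.
- screwdriver: Loose, not to be disturbed: screwdriver lying flat, near right, about 35 high at most.

How it is judged (in metres and radians):
At the end, for the whole second after the job is handed in: The strip light lies flat and still on the bench inside the bay, between the end boards and behind the post, parallel to the back board within 0.06 rad, its middle within 10 mm of touching the board (x of striplight in the frame of bay between 0.022 and 0.037 m and y of striplight in the frame of bay between -0.03 and 0.03 m and angle between the y axis of striplight and the y axis of bay, either way round below 0.06 rad and height (world z) of striplight below 0.006 m and angle between striplight's own z axis and vertical below 0.05 rad and linear speed of striplight below 0.01 m/s and angular speed of striplight below 0.05 rad/s).
It fails at once if the strip light is lifted more than 12 mm off the bench (its middle or an end) (height (world z) of striplight above 0.012 m or height (world z) of any of light_left, light_right above 0.028 m).
It fails at once if the strip light is tipped more than 0.25 rad (angle between striplight's own z axis and vertical above 0.25 rad).
It fails at once if another thing on the bench is moved more than 20 mm (distance of any of ballast, lampholder, jar, tin, reflector, screwdriver, mug from where it was at the start of the episode above 0.02 m).
It also fails if it takes over 72 s, if anything falls off the work surface, if the arm or the gripper's body presses on something with over 40 N, if the wrist force passes 120 N, or if a joint passes its speed limit or range.

## Working session

There is one attempt and no reset: what is moved stays moved. The work goes in short steps, Python scripts to look and compute and a tool call to move; the robot and the scene stay as the last step left them, time stands still between calls to the robot, and variables do not carry over. Pictures are saved under pics/ and viewed, at most 10 in all, crops included, and the job is handed in when it is done.

Besides the shell and the picture viewer there is one more tool, called after "Emit:" as a command line: name --argument value ..., lists and objects as JSON in quotes. send_rows: Moves the arm, as the interface text tells. Its arguments: {"type":"object","properties":{"rows":{"type":"array","items":{"type":"array","items":{"type":"array","items":{"type":"number"}}}},"grip":{"type":"number"}},"required":["rows"]}

```bash
mkdir -p pics
cat > h.py <<'E'
import numpy as np, cv2
from cell import ctrl
def snap(name,fn):
    im=ctrl.get_image(name); cv2.imwrite('pics/'+fn,im['pixels'][:,:,::-1]); return im
def ray(im,u,v,z):
    E=np.array(im['extrinsics']); d=E[:3,:3]@np.array([(u-im['cx'])/im['fx'],-(v-im['cy'])/im['fy'],-1.])
    o=E[:3,3]; return np.round(o+d*(z-o[2])/d[2],1)
def proj(im,p):
    E=np.array(im['extrinsics']); q=E[:3,:3].T@(np.array(p,float)-E[:3,3])
    return np.round([im['cx']+im['fx']*q[0]/-q[2], im['cy']-im['fy']*q[1]/-q[2]],1)
E
python3 - <<'E'
from h import *
for n in('scene','side'):
    im=snap(n,n+'1.png'); print(im['fx'],im['cx'],im['cy'],np.round(im['extrinsics'],2), [k for k in im])
s=ctrl.read_state();print(s['clock'],s['tool_rot'],s['eef_pos'])
E
```

```text
603.9240346452175 327.4496959428353 237.1554855671644 [[-6.70000e-01 -5.80000e-01  4.60000e-01  1.24004e+03]
 [ 7.40000e-01 -5.10000e-01  4.40000e-01  6.94670e+02]
 [-2.00000e-02  6.40000e-01  7.70000e-01  1.27623e+03]
 [ 0.00000e+00  0.00000e+00  0.00000e+00  1.00000e+00]] ['pixels', 'fx', 'fy', 'cx', 'cy', 'extrinsics']
551.1114610655596 326.0720938965953 244.24321494838162 [[ 8.5000e-01  2.8000e-01 -4.5000e-01 -3.5000e+00]
 [-5.3000e-01  4.2000e-01 -7.4000e-01 -8.7825e+02]
 [-2.0000e-02  8.6000e-01  5.0000e-01  6.4883e+02]
 [ 0.0000e+00  0.0000e+00  0.0000e+00  1.0000e+00]] ['pixels', 'fx', 'fy', 'cx', 'cy', 'extrinsics']
0.1 [-3.13991395e+00  5.99301316e-06  1.57085240e+00] [6.49575946e+02 5.60545243e-02 3.03090518e+02]
```

View pics/scene1.png

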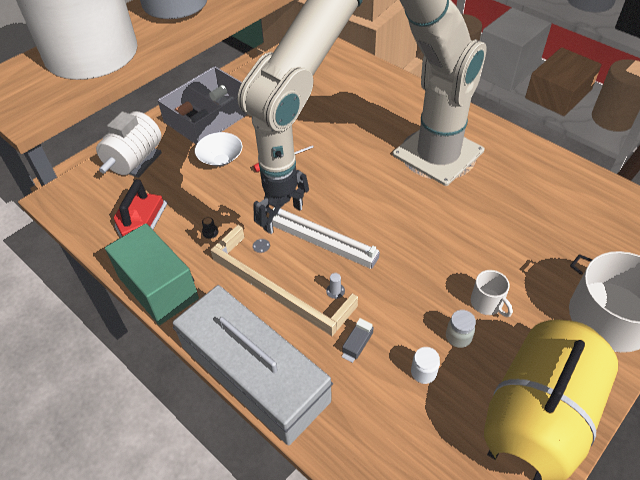

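View pics/side1.png

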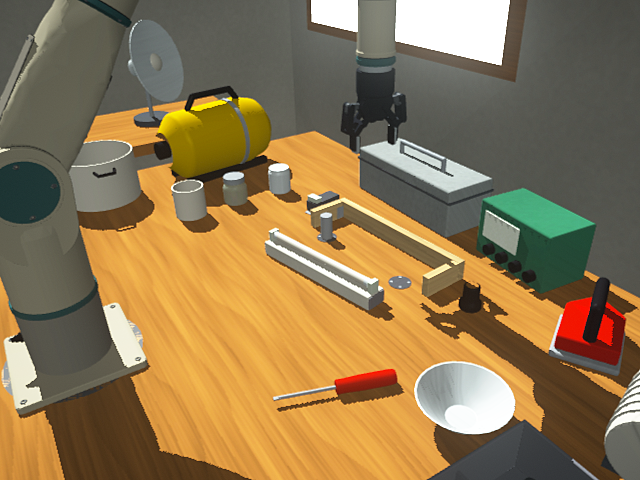

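The scene view shows the light from about (275,220) to (375,255) and the bay behind it. The post is at (336,290), the bay's left side (+125), and the flat plate at (261,245). The side view agrees: post at (326,228), plate at (400,282). I'll enlarge both to read corners.

Run:
```python
import cv2
a=cv2.imread('pics/scene1.png')[190:370,180:400]; cv2.imwrite('pics/sc.png',cv2.resize(a,None,fx=3.5,fy=3.3,interpolation=cv2.INTER_CUBIC)[:595])
b=cv2.imread('pics/side1.png')[180:330,250:500]; cv2.imwrite('pics/sd.png',cv2.resize(b,None,fx=3.2,fy=3.2,interpolation=cv2.INTER_CUBIC))
```

```text
(no output)
```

View pics/sc.png

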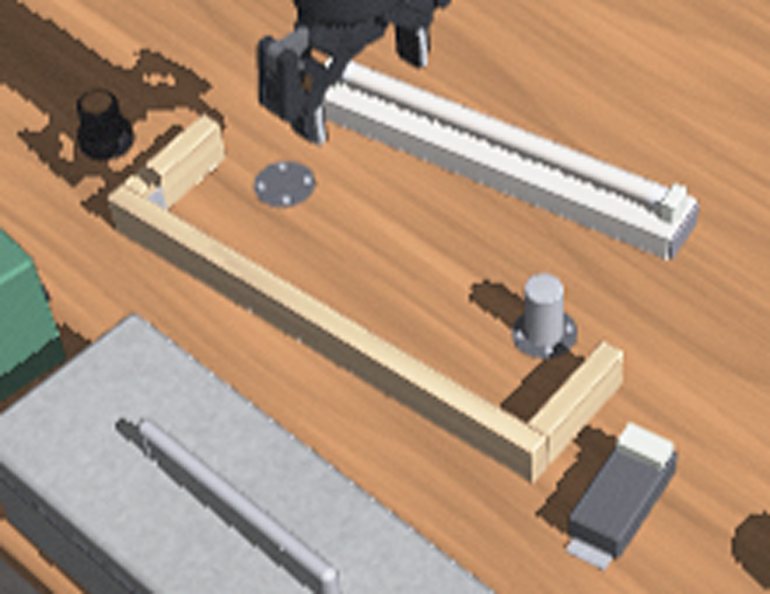

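View pics/sd.png

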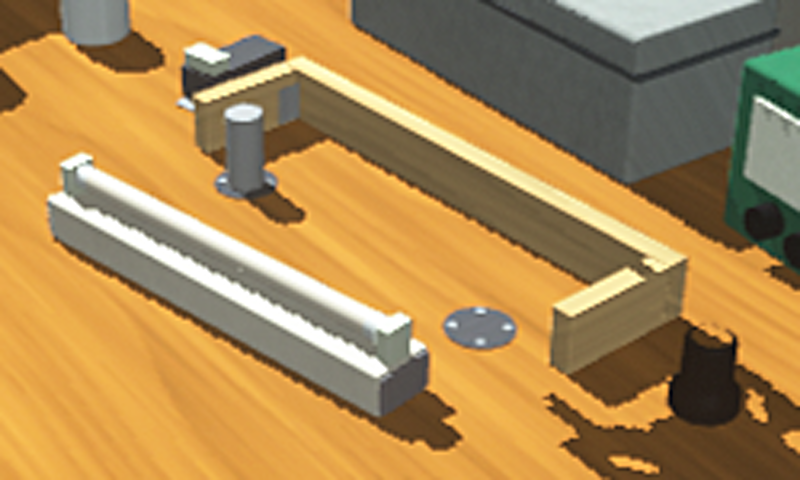

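```bash
cat >> h.py <<'E'
class L(dict): pass
E
python3 - <<'E'
from h import *
sc=ctrl.get_image('scene'); sd=ctrl.get_image('side')
S=lambda x,y,z:ray(sc,180+x/3.5,190+y/3.3,z); D=lambda x,y,z:ray(sd,250+x/3.2,180+y/3.2,z)
print('post',S(544,285,60),D(244,114,60)); print('plate',S(285,184,2),D(480,328,2))
print('bay BR out',S(112,197,45),D(685,262,45)); print('bay BL out',S(545,442,45),D(298,58,45))
print('left end front outer',S(623,362,45),D(195,100,45)); print('right end front in/out',S(205,117,45),S(224,130,45),D(553,308,45))
print('light R near bottom',D(381,416,0),'top',D(381,378,32),'R far top',D(428,350,32))
print('light L near top',D(49,200,32),S(697,207,32),'L far bottom',S(668,258,0),'top',S(670,236,32))
for n,p in dict(ballast=(sc,(625,495,42)),).items(): print(n,S(*p[1]))
print('lampholder',S(98,100,50),D(712,335,50)); print('ballast',D(235,55,42))
print('mug',ray(sc,491,282,80),ray(sd,188,187,80),'jar',ray(sc,461,322,75),'refl',ray(sc,218,147,50),ray(sd,465,390,50))
print('screwdriver',ray(sd,396,376,15),ray(sd,276,398,15))
E
```

```text
post [591.4 107.2  60. ] [588.   98.2  60. ]
plate [ 617.7 -138.4    2. ] [ 613.  -148.1    2. ]
bay BR out [ 733.5 -197.3   45. ] [ 726.5 -210.5   45. ]
bay BL out [685.9 192.4  45. ] [689.4 180.9  45. ]
left end front outer [599.  187.4  45. ] [584.6 163.8  45. ]
right end front in/out [ 631.1 -207.1   45. ] [ 630.8 -185.9   45. ] [ 622.6 -204.4   45. ]
light R near bottom [ 506.6 -186.8    0. ] top [ 503.1 -190.7   32. ] R far top [ 543.6 -183.1   32. ]
light L near top [433.7 110.6  32. ] [444.2 128.3  32. ] L far bottom [478. 130.   0.] top [479.7 131.7  32. ]
ballast [681.5 259.5  42. ]
lampholder [ 676.1 -279.1   50. ] [ 676.2 -284.2   50. ]
ballast [654.4 219.5  42. ]
mug [365.8 407.6  80. ] [362.6 396.9  80. ] jar [503.7 416.3  75. ] refl [ 464.  -480.8   50. ] [ 471.3 -475.6   50. ]
screwdriver [ 428.5 -369.1   15. ] [ 244.  -305.4   15. ]
```

Measured: post ≈(590,103), plate ≈(615,-143), 247 mm apart against the expected 250. Bay yaw ≈0.10. The light runs about 315 mm against 320, at yaw ≈0.21. The two views differ by up to about 10 mm in y, so I'll check with the wrist camera.

```bash
cat >> h.py <<'E'
from scipy.spatial.transform import Rotation as Rn
def wray(im,s,u,v,z):
    a=np.array([(u-im['cx'])/im['fx'],(v-im['cy'])/im['fy']]); t=np.hypot(*a); a=a/max(t,1e-9)
    d=np.array([a[0]*np.sin(t),-a[1]*np.sin(t),-np.cos(t)]); M=np.array(im['mount'])
    T=Rn.from_euler('xyz',s['tool_rot']).as_matrix()
    o=T@M[:3,3]+s['eef_pos']; d=T@M[:3,:3]@d; return np.round(o+d*(z-o[2])/d[2],1)
def wsnap(fn):
    s=ctrl.read_state(); return s,snap('wrist',fn)
E
python3 - <<'E'
from h import *
s,im=wsnap('w1.png'); print(im['fx'],im['cx'],im['cy'],np.round(im['mount'],3),s['eef_pos'],s['clock'])
E
```

```text
371.64829954431775 313.1387668796579 238.308633090397 [[ -0.      0.95    0.312  81.34 ]
 [  1.      0.      0.     -1.341]
 [  0.      0.312  -0.95  -69.403]
 [  0.      0.      0.      1.   ]] [6.49730953e+02 3.51457844e-02 3.03334780e+02] 0.2
```

View pics/w1.png

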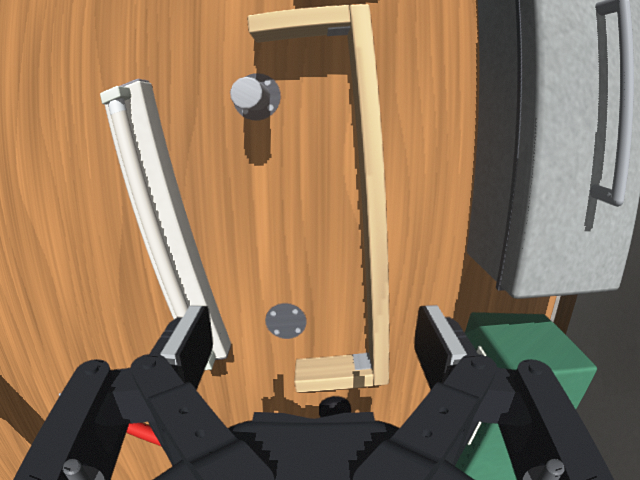

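The wrist view shows the whole bay, with the post top at (246,93), plate at (285,320), outer back corners at (368,5) and (388,385), and the light's far side from (152,83) to about (219,357).

Run:
```python
from h import *
s=ctrl.read_state(); im=ctrl.get_image('wrist'); W=lambda u,v,z:wray(im,s,u,v,z)
print('post',W(246,93,60),W(257,95,2),'plate',W(285,320,2))
print('BL out',W(368,5,45),'BR out',W(388,385,45),'back inner',W(349,28,45),W(372,355,45))
print('Lend front outer/in',W(249,16,45),W(251,36,45),'Rend front in/out',W(297,359,45),W(295,392,45))
print('light far L top',W(152,83,32),'near L top ',W(108,104,32),'far R bottom',W(231,354,0),'far R top',W(219,357,32))
print('lampholder',W(335,405,50))
```

```text
post [592.4 105.8  60. ] [593.  107.9   2. ] plate [ 615.6 -139.6    2. ]
BL out [696.2 188.1  45. ] BR out [ 734.6 -204.5   45. ] back inner [679.3 165.2  45. ] [ 712.  -159.6   45. ]
Lend front outer/in [592.3 178.   45. ] [594.2 158.9  45. ] Rend front in/out [ 630.7 -163.8   45. ] [ 627.2 -212.7   45. ]
light far L top [494.6 125.3  32. ] near L top  [443.8 110.4  32. ] far R bottom [ 545.9 -192.6    0. ] far R top [ 539.8 -174.3   32. ]
lampholder [ 673.6 -229.3   50. ]
```

```bash
cat >> h.py <<'E'
def go(*targets, start=None):
    """targets (x,y,z,phi): phi = world angle of tool y. prints rows (cm, rad) chained from the current pose; each is one call"""
    s=ctrl.read_state(); p=np.array(s['eef_pos']); R=Rn.from_euler('xyz',s['tool_rot'])
    print('now',np.round(p,1),'phi',round(np.arctan2(*R.as_matrix()[1::-1,1]),3),'t',round(s['clock'],1),'F',np.round(s['force'],1),'w',round(s['width'],1))
    for x,y,z,f in targets:
        R2=Rn.from_matrix(np.array([[np.sin(-f)*-1*-1,np.cos(f),0],[np.cos(f),np.sin(f),0],[0,0,-1]]).T.T) if 0 else Rn.from_matrix(np.column_stack([[-np.sin(f),np.cos(f),0],[np.cos(f),np.sin(f),0],[0,0,-1]]))
        print(np.round(R.inv().apply(np.array([x,y,z])-p)/10,2),np.round((R.inv()*R2).as_rotvec(),3)); p=np.array([x,y,z],float);R=R2
E
sed -i 's/R2=.* if 0 else /R2=/' h.py
python3 - <<'E'
from h import *
go((452,178,200,.2),(452,178,82,.2),(472,84,82,.2),(460,150,82,.2),(460,150,160,.2))
E
```

```text
now [649.9   0.  303.6] phi -0.0 t 0.3 F [0.8 0.5 0.4] w 84.9
[ 17.8  -19.78  10.37] [-0.001 -0.    -0.2  ]
[ 0.   0.  11.8] [0. 0. 0.]
[-9.61  0.09  0.  ] [0. 0. 0.]
[6.71 0.14 0.  ] [0. 0. 0.]
[ 0.   0.  -7.8] [0. 0. 0.]
```

Emit:
send_rows --rows '[[[4,-4.5,2.4,0,0,-0.05],[8,-9,4.8,0,0,-0.1],[12,-13.5,7.2,0,0,-0.15],[15,-17,9,0,0,-0.2],[17.8,-19.8,10.4,0,0,-0.2],[17.8,-19.8,10.4,0,0,-0.2],[17.8,-19.8,10.4,0,0,-0.2]]]' --grip 190

```text
clock: 1.0
eef_pos: [447.2, 181.6, 198.5]
tool_rot: [-3.136, -0.001, 1.779]
force: [-0.1, -1.5, 0.4]
width: 21.9
gripper_force: 0.0
```

Emit:
send_rows --rows '[[[0,0,3,0,0,0],[0,0,6,0,0,0],[0,0,9,0,0,0],[0,0,11,0,0,0],[0,0,11.8,0,0,0],[0,0,11.8,0,0,0]]]'

```text
clock: 1.6
eef_pos: [452.2, 177.5, 81.3]
tool_rot: [-3.141, 0.0, 1.77]
force: [0.2, 0.8, 0.2]
width: 21.8
gripper_force: 0.0
```

Emit:
send_rows --rows '[[[-1.2,0,0,0,0,0],[-2.4,0,0,0,0,0],[-3.4,0,0,0,0,0],[-4.4,0,0,0,0,0],[-5.4,0,0,0,0,0],[-6.4,0,0,0,0,0],[-7.4,0,0,0,0,0],[-8.4,0,0,0,0,0],[-9.4,0,0,0,0,0],[-9.6,0,0,0,0,0]]]'

```text
clock: 2.6
eef_pos: [472.2, 83.9, 82.9]
tool_rot: [3.139, -0.001, 1.77]
force: [-0.0, 5.7, 4.7]
width: 21.8
gripper_force: 3.1
```

Back off, rise, and look.

Emit:
send_rows --rows '[[[2,0,0,0,0,0],[4,0,0,0,0,0],[6,0,-4,0,0,0],[7,0,-8,0,0,0],[7,0,-8,0,0,0]]]' --grip 255

```text
clock: 3.1
eef_pos: [459.0, 154.7, 166.0]
tool_rot: [3.134, -0.002, 1.773]
force: [0.4, 0.0, -1.1]
width: -0.1
gripper_force: 0.0
```

Run:
```python
from h import *
im=snap('side','s2.png'); a=im['pixels'][170:345,230:510,::-1]; cv2.imwrite('pics/s2c.png',cv2.resize(a,None,fx=2.8,fy=2.8,interpolation=cv2.INTER_CUBIC))
```

```text
(no output)
```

View pics/s2c.png

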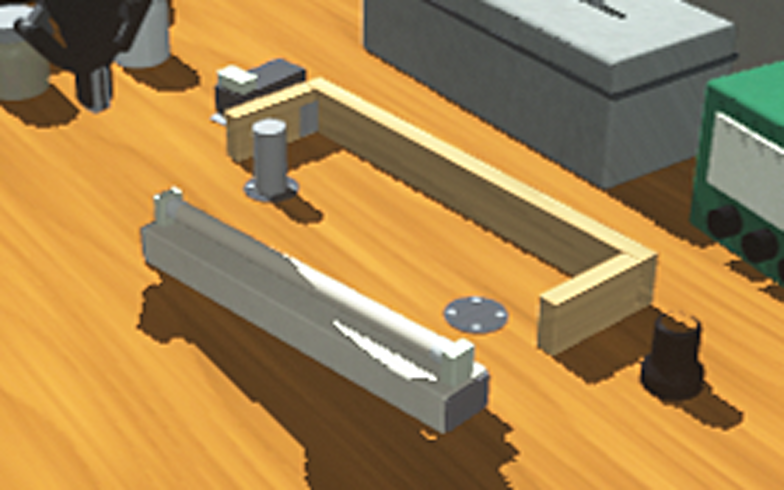

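The light has shifted right. Its near top edge now runs from (143,230) to (445,398) in the crop, with the far right corner at (487,368).

```bash
cat >> h.py <<'E'
O=np.array([643,-13.5]); B=.098
def bay(p): d=np.array(p[:2])-O; c,s_=np.cos(B),np.sin(B); return np.round([c*d[0]+s_*d[1],-s_*d[0]+c*d[1]],1)
def world(x,y): c,s_=np.cos(B),np.sin(B); return np.round(O+[c*x-s_*y,s_*x+c*y],1)
OFF=np.array([4,8,0])
E
python3 - <<'E'
from h import *
im=ctrl.get_image('side'); D=lambda x,y,z:ray(im,230+x/2.8,170+y/2.8,z)+OFF
for n,p in dict(Lnt=(143,230,32),Lnb=(149,264,0),Rnt=(445,398,32),Rnb=(445,432,0),Rft=(487,368,32)).items(): w=D(*p); print(n,w,bay(w))
E
```

```text
Lnt [447.5  61.4  32. ] [-187.2   93.7]
Lnb [450.3  60.9   0. ] [-184.5   92.9]
Rnt [ 511.8 -238.1   32. ] [-152.5 -210.7]
Rnb [ 515.7 -234.8    0. ] [-148.3 -207.8]
Rft [ 555.2 -227.5   32. ] [-108.3 -204.4]
```

Run:
```python
from h import *
go((419,42,150,0),(419,42,82,0),(548,31,82,0),(500,35,82,0))
```

```text
now [457.6 152.1 162.9] phi 0.2 t 3.2 F [0.4 0.1 0.6] w -0.3
[-10.02  -5.97   1.29] [0.002 0.001 0.2  ]
[0.  0.  6.8] [0. 0. 0.]
[-1.1 12.9  0. ] [0. 0. 0.]
[ 0.4 -4.8  0. ] [0. 0. 0.]
```

Emit:
send_rows --rows '[[[-3,-2.5,0,0,0,0.1],[-6,-4.5,0,0,0,0.2],[-8.5,-6,0.6,0,0,0.2],[-10,-6,1.3,0,0,0.2],[-10,-6,4,0,0,0.2],[-10,-6,7,0,0,0.2],[-10,-6,8.1,0,0,0.2],[-10,-6,8.1,0,0,0.2]]]'

```text
clock: 4.0
eef_pos: [417.3, 41.3, 79.3]
tool_rot: [-3.139, 0.001, 1.569]
force: [0.6, 0.3, -0.3]
width: -0.2
gripper_force: 0.0
```

Emit:
send_rows --rows '[[[0,1,0,0,0,0],[-0.1,2.2,0,0,0,0],[-0.2,3.4,0,0,0,0],[-0.3,4.6,0,0,0,0],[-0.4,5.8,0,0,0,0],[-0.5,7,0,0,0,0],[-0.6,8.2,0,0,0,0],[-0.8,9.6,0,0,0,0],[-0.9,11,0,0,0,0],[-1.1,12,0,0,0,0]]]'

```text
clock: 5.0
eef_pos: [537.1, 30.5, 79.3]
tool_rot: [-3.137, 0.001, 1.57]
force: [-2.1, 1.0, -0.4]
width: 0.2
gripper_force: 1.3
```

Run:
```python
from h import *
im=snap('side','s3.png'); a=im['pixels'][170:345,230:510,::-1]; cv2.imwrite('pics/s3c.png',cv2.resize(a,None,fx=2.8,fy=2.8,interpolation=cv2.INTER_CUBIC))
go()
```

```text
now [539.3  30.1  79.6] phi -0.002 t 5.0 F [ 1.6 -0.1 -0.7] w -0.2
```

View pics/s3c.png

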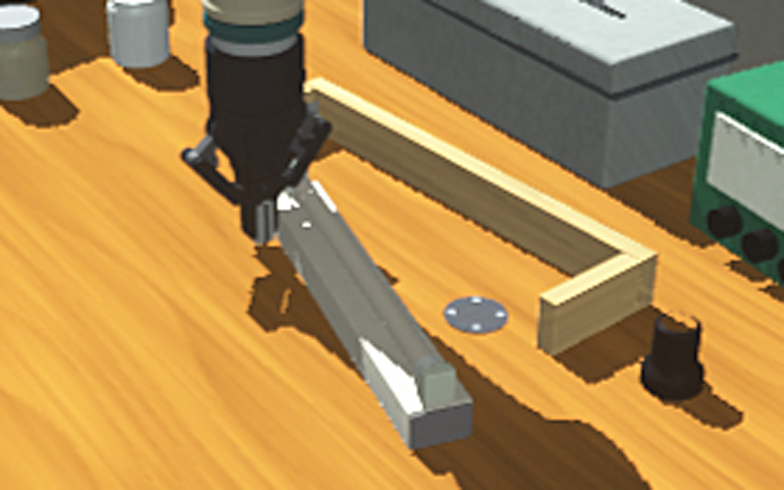

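Run:
```python
from h import *
im=ctrl.get_image('side'); D=lambda x,y,z:ray(im,230+x/2.8,170+y/2.8,z)+OFF
P={}
for n,p in dict(Rnt=(408,415,32),Rnb=(411,451,0),Rft=(472,402,32),Rfb=(470,438,0)).items(): w=D(*p); print(n,w,bay(w))
# light mask in scene view, rectified to z=32 plane around the light
sc=ctrl.get_image('scene'); hsv=cv2.cvtColor(sc['pixels'],cv2.COLOR_RGB2HSV); m=((hsv[...,1]<50)&(hsv[...,2]>60)).astype('uint8')
n,l,st,c=cv2.connectedComponentsWithStats(m)
for i in range(1,n):
    if st[i,4]>150 and 180<c[i][0]<420 and 150<c[i][1]<330: print(st[i],c[i])
```

```text
Rnt [ 481.1 -239.3   32. ] [-183.2 -208.9]
Rnb [ 485.2 -238.3    0. ] [-179.  -208.3]
Rft [ 523.7 -251.2   32. ] [-142.  -224.9]
Rfb [ 525.6 -248.9    0. ] [-139.9 -222.8]
[ 257  190   90   91 2473] [300.98422968 236.88596846]
[253 239  17  14 184] [260.75      245.2826087]
[326 273  19  26 307] [335.14983713 286.05211726]
```

Run:
```python
from h import *
go((500,34,150,0),(484,-73,150,1.31),(484,-73,72,1.31),(560,-93.5,72,1.31))
```

```text
now [538.2  30.5  80. ] phi -0.002 t 5.2 F [-0.5 -0.6 -0.5] w 0.3
[ 0.34 -3.83 -7.  ] [-0.001  0.001 -0.002]
[-10.7  -1.6   0. ] [ 0.    0.   -1.31]
[0.  0.  7.8] [0. 0. 0.]
[-7.87 -0.02  0.  ] [0. 0. 0.]
```

Emit:
send_rows --rows '[[[0.2,-2,0,0,0,0],[0.3,-3.8,-3,0,0,-0.14],[0,-4.5,-7,0,0,-0.28],[-2,-5.2,-7,0,0,-0.42],[-4,-5.4,-7,0,0,-0.56],[-6,-5.4,-7,0,0,-0.7],[-8,-5.4,-7,0,0,-0.84],[-10,-5.4,-7,0,0,-0.98],[-10.4,-5.4,-7,0,0,-1.12],[-10.4,-5.4,-7,0,0,-1.26]]]' --grip 0

```text
clock: 6.15
eef_pos: [483.5, -74.0, 150.4]
tool_rot: [-3.14, -0.0, 2.834]
force: [-0.7, -0.0, 0.3]
width: 85.4
gripper_force: 0.0
```

Emit:
send_rows --rows '[[[0,0,1.5,0,0,-0.05],[0,0,4,0,0,-0.05],[0,0,6.5,0,0,-0.05],[0,0,7.6,0,0,-0.05],[0,0,7.6,0,0,-0.05],[0,0,7.6,0,0,-0.05]]]'

```text
clock: 6.75
eef_pos: [484.0, -72.2, 75.0]
tool_rot: [3.142, -0.0, 2.881]
force: [-0.1, -0.3, 0.8]
width: 85.3
gripper_force: 0.0
```

Run:
```python
from h import *
go((560,-93.5,72,1.31))
```

```text
now [484.  -72.2  75. ] phi 1.311 t 6.8 F [-0.1 -0.3  0.8] w 85.3
[-7.89 -0.11  0.3 ] [ 0.    -0.     0.001]
```

Emit:
send_rows --rows '[[[-1.2,0,0,0,0,0],[-2.4,0,0,0,0,0],[-3.2,0,0,0,0,0],[-4,0,0,0,0,0],[-4.8,0,0,0,0,0],[-5.6,0,0,0,0,0],[-6.4,0,0,0,0,0],[-7.2,-0.1,0,0,0,0],[-7.9,-0.1,0,0,0,0],[-7.9,-0.1,0,0,0,0]]]'

```text
clock: 7.75
eef_pos: [560.8, -93.8, 75.2]
tool_rot: [3.141, 0.001, 2.88]
force: [-0.2, 0.7, -0.6]
width: 85.5
gripper_force: 0.3
```

Emit:
send_rows --rows '[[[2,0,0,0,0,0],[4,0,0,0,0,0],[5,0,-3,0,0,0],[6,0,-7.5,0,0,0],[6,0,-7.5,0,0,0]]]' --grip 190

```text
clock: 8.25
eef_pos: [504.0, -77.2, 154.4]
tool_rot: [3.14, 0.008, 2.883]
force: [1.3, 0.8, 0.0]
width: 22.0
gripper_force: 0.0
```

Run:
```python
from h import *
im=snap('side','s4.png'); a=im['pixels'][170:345,230:510,::-1]; cv2.imwrite('pics/s4c.png',cv2.resize(a,None,fx=2.8,fy=2.8,interpolation=cv2.INTER_CUBIC))
go()
```

```text
now [503.8 -78.1 152.6] phi 1.31 t 8.3 F [ 0.3 -0.4 -0.7] w 21.8
```

View pics/s4c.png

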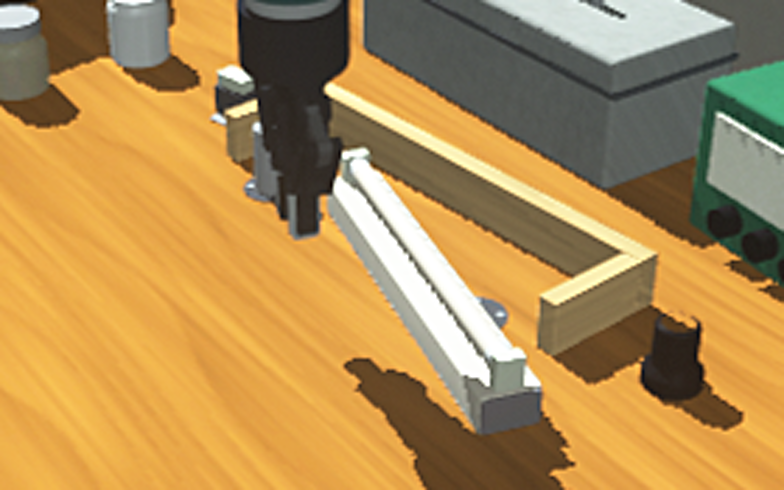

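The light now slants into the mouth. Its right end face corners are at about (478,402), (540,390) and (481,433), and the left near top is at about (332,190), clear of the post.

Run:
```python
from h import *
im=ctrl.get_image('side'); D=lambda x,y,z:ray(im,230+x/2.8,170+y/2.8,z)+OFF
for n,p in dict(Rnt=(478,402,32),Rnb=(481,433,0),Rft=(540,390,32),Rfb=(541,420,0),Lnt=(332,188,32)).items(): w=D(*p); print(n,w,bay(w))
```

```text
Rnt [ 527.  -253.4   32. ] [-138.9 -227.4]
Rnb [ 534.9 -248.8    0. ] [-130.6 -223.6]
Rft [ 568.7 -265.7   32. ] [ -98.6 -243.7]
Rfb [ 577.  -260.1    0. ] [ -89.8 -239. ]
Lnt [605.7  33.8  32. ] [-32.5  50.7]
```

Run:
```python
from h import *
go((541.5,-297.6,152,-.26),(541.5,-297.6,82,-.26),(572,-182,82,-.26))
```

```text
now [503.2 -78.7 151.1] phi 1.31 t 8.3 F [ 0.5 -0.2  0.4] w 22.0
[ -9.35 -20.16  -0.05] [0.003 0.003 1.57 ]
[0. 0. 7.] [0. 0. 0.]
[11.96 -0.02  0.  ] [0. 0. 0.]
```

Emit:
send_rows --rows '[[[-1,-2,0,0,0,0.14],[-2,-4,0,0,0,0.28],[-3,-6,0,0,0,0.42],[-4,-8,0,0,0,0.56],[-5,-10,0,0,0,0.7],[-6,-12,0,0,0,0.84],[-7,-14,0,0,0,0.98],[-8,-16,0,0,0,1.12],[-9,-18,0,0,0,1.26],[-9.3,-20.1,0,0,0,1.4]]]'

```text
clock: 9.35
eef_pos: [540.9, -297.7, 148.7]
tool_rot: [-3.142, 0.0, 1.475]
force: [0.3, 0.6, -0.0]
width: 22.0
gripper_force: 0.0
```

Emit:
send_rows --rows '[[[0,0,1,0,0,0.1],[0,0,3,0,0,0.17],[0,0,5,0,0,0.17],[0,0,6.6,0,0,0.17],[0,0,6.6,0,0,0.17],[0,0,6.6,0,0,0.17]]]'

```text
clock: 9.95
eef_pos: [540.3, -296.3, 83.4]
tool_rot: [-3.141, -0.0, 1.311]
force: [0.8, -0.0, 0.8]
width: 21.5
gripper_force: 0.0
```

Run:
```python
from h import *
go((541.5,-297.6,82,-.26),(572,-182,82,-.26))
```

```text
now [ 540.3 -296.3   83.4] phi -0.26 t 9.9 F [ 0.8 -0.   0.8] w 21.5
[-0.1   0.15  0.14] [-0.001 -0.     0.   ]
[11.96 -0.02  0.  ] [0. 0. 0.]
```

Push along the light's length, slowly, and stop early the first time.

Emit:
send_rows --rows '[[[1.2,0.1,0,0,0,0],[2.4,0.1,0,0,0,0],[3.6,0.1,0,0,0,0],[4.7,0.1,0,0,0,0],[5.8,0.1,0,0,0,0],[6.9,0.1,0,0,0,0],[8,0.1,0,0,0,0],[9.1,0.1,0,0,0,0],[10,0.1,0,0,0,0],[10.7,0.1,0,0,0,0]]]'

```text
clock: 10.95
eef_pos: [569.2, -193.3, 84.7]
tool_rot: [3.141, 0.002, 1.311]
force: [-1.0, -5.8, 4.3]
width: 21.8
gripper_force: 3.0
```

Emit:
send_rows --rows '[[[0.5,0,0,0,0,0],[1,0,0,0,0,0],[1.4,0,0,0,0,0],[1.4,0,0,0,0,0]]]'

```text
clock: 11.35
eef_pos: [572.8, -179.1, 84.5]
tool_rot: [3.141, 0.001, 1.312]
force: [-0.4, -2.5, 1.1]
width: 21.9
gripper_force: 1.6
```

Run:
```python
from h import *
im=snap('scene','c5.png'); a=im['pixels'][185:365,180:400,::-1]; cv2.imwrite('pics/c5c.png',cv2.resize(a,None,fx=3.3,fy=3.3,interpolation=cv2.INTER_CUBIC))
snap('side','s5.png'); go()
```

```text
now [ 572.7 -179.2   84.2] phi -0.26 t 11.4 F [ 0.7 -1.8  2. ] w 22.1
```

View pics/c5c.png

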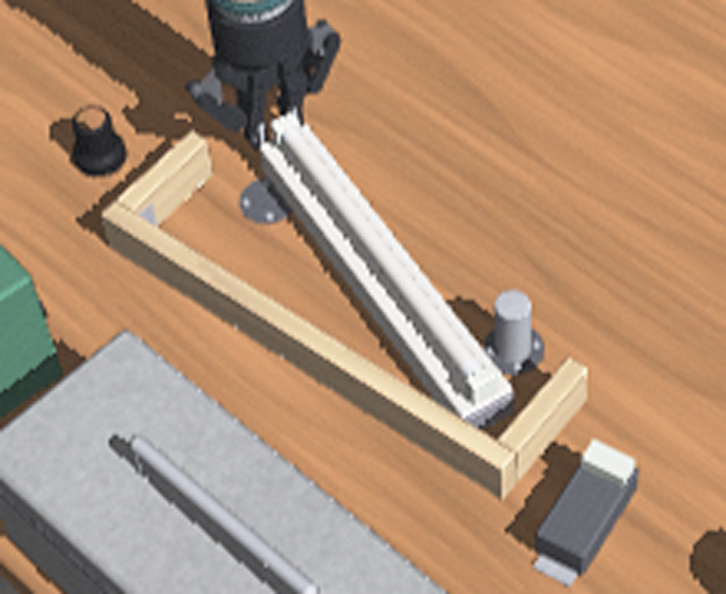

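The left end is behind the post, with its far corner at about (465,415), just short of the back board. I'll push 12 mm more, then back off.

Emit:
send_rows --rows '[[[0.5,0,0,0,0,0],[1,0,0,0,0,0],[1.2,0,0,0,0,0],[1.2,0,0,0,0,0]]]'

```text
clock: 11.85
eef_pos: [575.5, -167.8, 83.9]
tool_rot: [-3.142, -0.0, 1.311]
force: [-0.9, -3.7, 3.3]
width: 21.7
gripper_force: 1.6
```

Run:
```python
from h import *
s=ctrl.read_state(); p=s['eef_pos'][:2]; t=s['tool_rot'][2]-np.pi/2
u=np.array([np.sin(.26),np.cos(.26)]); n=np.array([u[1],-u[0]])
e=p+11*u; C=e+160*u; print(p,s['force'],'C',C,bay(C))
q=C-110*u-23*n; print('contact r',q,bay(q)); print(world(-90,-115),world(-2,-125),B+np.pi/2)
```

```text
[ 575.53990631 -167.81528008] [-0.94020553 -3.6869242   3.30918198] C [619.50068068  -2.56259381] [-22.3  13.2]
contact r [ 568.99485048 -102.95263872] [-82.4 -81.8]
[ 564.7 -136.8] [ 653.2 -138.1] 1.6687963267948966
```

Run:
```python
from h import *
s=ctrl.read_state(); p=s['eef_pos'];u=np.array([np.sin(.26),np.cos(.26)])
a=p[:2]-40*u; st=world(-130,-80); e=world(-12,-100)
print(st,e); go((*a,84,-.26),(*st,150,B),(*st,82,B),(*e,82,B))
```

```text
[ 521.5 -105.8] [ 640.8 -114.2]
now [ 575.5 -167.8   83.9] phi -0.26 t 11.8 F [-0.9 -3.7  3.3] w 21.7
[-4.   -0.   -0.01] [-0. -0.  0.]
[ 8.6  -6.82 -6.6 ] [ 0.     0.    -0.358]
[0.  0.  6.8] [0. 0. 0.]
[-2.   11.79  0.  ] [0. 0. 0.]
```

Emit:
send_rows --rows '[[[-2,0,0,0,0,0],[-4,0,0,0,0,0],[-4,-1,-3.5,0,0,-0.1],[-3,-3,-6.5,0,0,-0.2],[0,-5.5,-6.6,0,0,-0.3],[3,-6.8,-6.6,0,0,-0.36],[4.6,-6.8,-6.6,0,0,-0.36],[4.6,-6.8,-3,0,0,-0.36],[4.6,-6.8,0.2,0,0,-0.36],[4.6,-6.8,0.2,0,0,-0.36]]]' --grip 255

```text
clock: 12.85
eef_pos: [519.3, -104.4, 78.8]
tool_rot: [-3.135, -0.004, 1.673]
force: [-0.9, 0.1, 0.1]
width: 0.1
gripper_force: 0.0
```

Emit:
send_rows --rows '[[[-0.2,1.2,0,0,0,0],[-0.4,2.4,0,0,0,0],[-0.6,3.6,0,0,0,0],[-0.8,4.8,0,0,0,0],[-1,6,0,0,0,0],[-1.2,7.2,0,0,0,0],[-1.4,8.4,0,0,0,0],[-1.6,9.4,0,0,0,0],[-1.8,10.2,0,0,0,0],[-1.8,10.2,0,0,0,0]]]'

```text
clock: 13.85
eef_pos: [626.1, -113.3, 82.8]
tool_rot: [3.139, -0.002, 1.671]
force: [0.0, 0.2, 0.5]
width: 0.0
gripper_force: 0.0
```

Run:
```python
from h import *
im=snap('scene','c6.png'); a=im['pixels'][185:365,180:400,::-1]; cv2.imwrite('pics/c6c.png',cv2.resize(a,None,fx=3.3,fy=3.3,interpolation=cv2.INTER_CUBIC))
s=ctrl.read_state(); print(bay(s['eef_pos']),s['eef_pos'],s['force'])
```

```text
[-27.2 -97.7] [ 625.47869124 -113.42072986   82.61107708] [ 0.25212194  0.48853405 -1.13674629]
```

View pics/c6c.png

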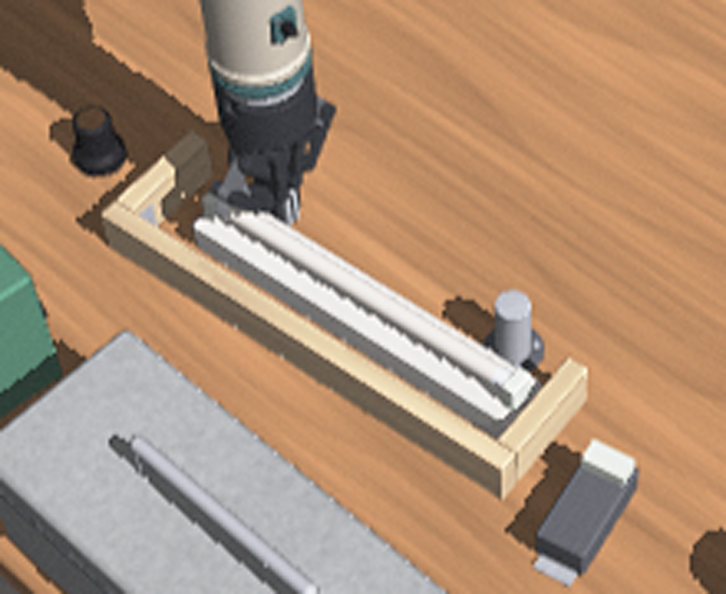

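The light is inside the bay, nearly parallel. Its far top edge runs from (197,228) to (503,416). I'll measure it before the final pushes.

```bash
cat >> h.py <<'E'
def SB(im,x,y,z): return bay(ray(im,180+x/3.3,185+y/3.3,z))
E
python3 - <<'E'
from h import *
im=ctrl.get_image('scene')
print('far R top',SB(im,197,228,32),'far L top',SB(im,503,416,32),'L near top',SB(im,540,382,32),'post',SB(im,514,299,60),'board inner top L',SB(im,505,442,45),'R',SB(im,138,212,45))
go()
E
```

```text
far R top [  33.8 -131.6] far L top [ 32.  168.3] L near top [ -8.1 172.8] post [-41.8 124.4] board inner top L [ 55.5 187.5] R [  55.8 -172.1]
now [ 625.1 -113.5   82.5] phi 0.1 t 13.9 F [-0.1 -0.5 -0.4] w 0.1
```

Run:
```python
from h import *
a=world(-70,-98); st=world(-60,10); e=world(-6,10); f=B+np.pi/2
go((*a,82,B),(*st,150,f),(*st,75,f),(*e,75,f))
```

```text
now [ 625.1 -113.5   82.5] phi 0.1 t 13.9 F [-0.1 -0.5 -0.4] w 0.1
[-0.01 -4.24  0.04] [ 0.001 -0.001  0.002]
[10.8  1.  -6.8] [ 0.     0.    -1.571]
[0.  0.  7.5] [0. 0. 0.]
[-5.41  0.    0.  ] [0. 0. 0.]
```

Emit:
send_rows --rows '[[[0,-2,0,0,0,0],[0,-4.2,0,0,0,0],[0,-4.2,-3.5,0,0,-0.14],[1,-4,-6.8,0,0,-0.28],[3,-3.8,-6.8,0,0,-0.42],[5,-3.6,-6.8,0,0,-0.56],[7,-3.4,-6.8,0,0,-0.7],[9,-3.2,-6.8,0,0,-0.84],[10.8,-3.2,-6.8,0,0,-0.98],[10.8,-3.2,-6.8,0,0,-1.12]]]' --grip 0

```text
clock: 14.95
eef_pos: [581.8, -5.9, 150.9]
tool_rot: [3.139, 0.0, 2.802]
force: [-0.1, 0.3, 0.2]
width: 86.1
gripper_force: 0.0
```

Emit:
send_rows --rows '[[[0,0,0,0,0,-0.14],[0,0,0,0,0,-0.28],[0,0,0.5,0,0,-0.42],[0,0,3,0,0,-0.45],[0,0,6,0,0,-0.45],[0,0,7.5,0,0,-0.45],[0,0,7.5,0,0,-0.45]]]'

```text
clock: 15.65
eef_pos: [580.9, -10.0, 73.2]
tool_rot: [-3.142, -0.004, -3.042]
force: [0.5, 0.7, 0.1]
width: 85.1
gripper_force: 0.0
```

Run:
```python
from h import *
e=world(-6,10); f=B+np.pi/2
go((*e,75,f)); print(bay(ctrl.read_state()['eef_pos']))
```

```text
now [580.9 -10.   73.2] phi 1.67 t 15.7 F [0.5 0.7 0.1] w 85.1
[-5.55  0.04 -0.2 ] [-0.    -0.004  0.001]
[-61.4   9.6]
```

Emit:
send_rows --rows '[[[-1.2,0,0,0,0,0],[-2.4,0,0,0,0,0],[-3.3,0,0,0,0,0],[-4,0,0,0,0,0],[-4.6,0,0,0,0,0],[-5.1,0,0,0,0,0],[-5.5,0,0,0,0,0],[-5.5,0,0,0,0,0]]]'

```text
clock: 16.45
eef_pos: [636.4, -4.0, 75.2]
tool_rot: [-3.142, -0.001, -3.042]
force: [-3.3, -0.1, 2.9]
width: 85.4
gripper_force: 1.7
```

Emit:
send_rows --rows '[[[-0.2,0,0,0,0,0],[-0.4,0,0,0,0,0],[-0.4,0,0,0,0,0]]]'

```text
clock: 16.75
eef_pos: [640.2, -3.7, 75.1]
tool_rot: [-3.142, -0.002, -3.042]
force: [-5.1, 0.3, 3.4]
width: 85.3
gripper_force: 2.5
```

Run:
```python
from h import *
s=ctrl.read_state(); print(bay(s['eef_pos']),s['force'])
```

```text
[-1.8 10.1] [-5.06798908  0.26466691  3.37675969]
```

Emit:
send_rows --rows '[[[-0.1,0,0,0,0,0],[-0.2,0,0,0,0,0],[-0.2,0,0,0,0,0]]]'

```text
clock: 17.05
eef_pos: [641.7, -3.5, 75.0]
tool_rot: [-3.141, -0.003, -3.042]
force: [-6.1, 0.3, 4.0]
width: 85.8
gripper_force: 3.3
```

Emit:
send_rows --rows '[[[-0.1,0,0,0,0,0],[-0.2,0,0,0,0,0],[-0.2,0,0,0,0,0]]]'

```text
clock: 17.35
eef_pos: [642.2, -3.3, 75.0]
tool_rot: [-3.141, -0.006, -3.043]
force: [-11.2, -0.6, 7.1]
width: 85.4
gripper_force: 5.4
```

The force rose and the tool stalled, so the light is against the board. Backing off.

Emit:
send_rows --rows '[[[1,0,0,0,0,0],[3,0,0,0,0,0],[5,0,0,0,0,0],[7,0,-3,0,0,0],[9,0,-7,0,0,0],[11,0,-11,0,0,0],[13,0,-15,0,0,0],[14,0,-19,0,0,0],[14,0,-19,0,0,0],[14,0,-19,0,0,0]]]'

```text
clock: 18.35
eef_pos: [506.7, -17.6, 265.9]
tool_rot: [-3.14, 0.004, -3.043]
force: [-0.8, -0.2, -1.1]
width: 85.2
gripper_force: 0.0
```

Run:
```python
from h import *
im=snap('scene','c7.png'); hsv=cv2.cvtColor(im['pixels'],cv2.COLOR_RGB2HSV); m=((hsv[...,1]<50)&(hsv[...,2]>110)).astype('uint8')
n,l,st,c=cv2.connectedComponentsWithStats(m)
for i in range(1,n):
    if st[i,4]>150 and 180<c[i][0]<400 and 170<c[i][1]<350:
        r=cv2.minAreaRect(np.argwhere(l==i)[:,::-1].astype('float32')); print(st[i],c[i])
        if st[i,4]>800:
            y,x=np.nonzero(l==i); P=np.array([bay(ray(im,a,b,32)) for a,b in zip(x,y)]); print('z32 x',np.percentile(P[:,0],[1,50,99]),'y',np.percentile(P[:,1],[.5,99.5]))
            for lo in range(-150,150,50):
                k=P[(P[:,1]>lo)&(P[:,1]<lo+50)]; print(lo,k[:,0].min(),k[:,0].max())
print(ctrl.read_state()['clock'])
```

```text
[253 239  17  14 180] [260.83888889 245.30555556]
[ 234  246  105   72 1544] [285.38665803 281.64507772]
z32 x [12.1 30.6 51.9] y [-146.9285  169.0855]
-150 11.5 52.1
-100 11.7 51.9
-50 11.9 52.2
0 11.9 52.3
50 12.0 52.1
100 11.9 52.3
[326 273  19  25 255] [335.77254902 285.56862745]
[343 318  30  36 527] [358.39658444 335.57495256]
18.4
```

```bash
python3 -c "
from cell import ctrl; print(ctrl.finish_job())"
```

```text
the job is handed in; nothing more can be done
None
```

The strip light lies behind the post, flat against the back board and parallel to it, about 11 mm left of centre by my last measurement; I handed the job in at about 18 s with the arm clear, and no verdict was returned.

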